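# Hold the tool chest lid at 60 degrees for fitting its new stay

### The arm

A 6-joint arm with a two-finger parallel gripper is mounted at the origin on the work surface. World frame = base frame: x ahead of the robot, y to its left, z up, the work surface at z = 0. Lengths are in m, angles in rad, forces in N, time in s.
With the tool pointing down it reaches from about 0.35 to 0.85 m from the base axis. Payload 8.1 kg.
Tool frame: the origin (TCP) lies midway between the tips of the shut fingers; the grasp point (between the pads) lies 19 mm behind it; z points along the fingers, y is the direction in which the jaws open and shut (so a half turn about z gives the same grasp; the last joint's range is limited). The gripper opens to 93 mm and grips with 3 to 60 N. Pads are 15 mm wide; open, the fingers measure 128 mm over their backs; the gripper's body (75 mm by 188 mm) begins 65 mm behind the grasp point.
Start: joints at [1.026, 0.13, 1.488, -0, 1.523, -0.085], TCP at [0.266, 0.538, 0.219] pointing down, gripper open.
Joint ranges: [-2.96, 2.96], [-0.89, 2.26], [0.02, 2.5], [-1.34, 4.48], [0, 2.73], [-2.66, 2.66]. Speed limits (rad/s): [2.39, 2.39, 2.79, 3.14, 3.14, 3.14].

### API

Orientations are given as a rotation vector (axis times angle).
In Python, from plant import robot gives the robot as it stands. The module is installed in compiled form; this text tells all that it offers.
- The arm moves only by the shell command python3 -m pendant 'ROWS' [FORCE]. ROWS is JSON, a list of rows, each an object with "translation": the shift along the tool's x, y, z in mm, a list of three; "twist": the turn, a rotation vector about the tool's x, y, z in rad, a list of three; "grip": the opening, from -1 (shut) to 1 (fully open). A call has exactly 10 rows; each row shifts and turns the pose as measured when the row begins, along the tool's axes as they then stand; what a row does not reach is not made up. A row lasts 1/10 s, in which the tool goes at most 50 mm and 8.59 degrees, less where a joint would pass 70% of its speed; a pose out of reach is approached as far as the arm can. A call is refused whole if a number of a shift passes 50 or a number of a turn 0.15, either way. A call with a gripper value outside its range is refused whole. The fingers move at their own pace and stop on an object; FORCE is the grip in N (left out, the last holds). Time passes only in rows, so rows that do not move let the fingers close, or fill a call up. It gives the time, the measured TCP pose, the force and the opening at its end, in the units of the state.
- robot.read_state(): the state, without advancing time (a new reading comes with each control period).
- robot.read_camera(name): name is "side" or "top"; returns (picture, depth): 480x640x3 uint8, red, green, blue; 480x640 float32, m along the optical axis (not along the pixel's ray), 0 where there is no reading.
- robot.camera_info(name): a dict with "vertical_fov" (degrees; the focal length in pixels is half the picture's height over the tangent of half this angle, whatever the lens; pixels are square), "cx", "cy" (the principal point, pixels), "cam_to_world" (4x4, takes a point from camera to world coordinates). Camera axes: x right, y up, looking along -z (the intrinsics and any distortion apply to the point x, -y, -z); pixel columns grow to the right and rows downward; lengths in m; the calibration is good to about 2 mm. A picture is of the moment at which its call begins. camera_info takes no time and is no camera call.
- robot.close_job(): hands the job in, once; it reports no verdict.
The state is a dict: "t": time; "q": joint angles; "dq": joint speeds; "joint_torque": joint torques, N m; "tool_pos": TCP position; "orientation": TCP orientation; "force": force on the tool from outside, world axes, zero at the start; "wrist_torque": the same for the moment, N m; "opening": finger opening in m.
Only numpy, scipy, OpenCV 4.12 (cv2) and the standard library are available. Lean on these libraries where they do the work, as an engineer would, in place of code of your own. Each camera call takes 0.05 s, during which the arm holds its last target. There are 200 camera calls.

### The job

I am about to screw a new stay to the lid of the blue tool chest. Pick the brass stay (the flat bar with a round eye at each end) out of the crate of offcuts and lay it flat in the long bay of the aluminium tray beside its screws; then lift the lid by its black handle and finish holding it steady, open at 60 degrees (5 either way will do), and do not let go: it falls shut by itself and must not be dropped or slammed. Leave the other offcuts in the crate and everything else on the bench where it is.

Things in the scene. Friction and masses are not known exactly. Their poses are not given: they have to be found in the camera images.
- stay: new lid stay: flat brass bar with a round eye at each end, 130 mm long (110 mm between the dark holes), bar 14 mm wide, eyes 20 mm across, 8 mm thick, about 110 g. Origin at the middle of its underside; x along the bar, z up. It starts flat on the crate floor in any of four places side by side, roughly along the crate's x, with at least 28 mm free on either side of its middle
- crate: fixed open wooden crate of offcuts, outside 186 mm (its x) by 252 mm (its y), 50 mm high, walls 8 mm, inner floor 8 mm above the bench; 12 mm square corner posts inside. Origin at the centre of its underside; a few snippets of sheet lie flat on its floor
- copper_bar: square copper bar 135 x 12 x 12 mm, in the crate; origin at the middle of its underside, x along it
- copper_strip: flat copper strip 125 x 20 x 5 mm, in the crate; origin at the middle of its underside, x along it
- file: small flat file 138 mm long, dark blade 16 mm wide, wooden handle 20 mm wide and 14 mm thick, in the crate; origin below the middle of its length, x along it from handle to point
- tray: fixed shallow aluminium tray, outside 113 mm (its x) by 225 mm (its y), 20 mm high, walls 4 mm. A cross wall (18 mm high) divides it: long bay towards its -y for the stay, small pocket towards its +y that holds four brass screws. Origin at the centre of its underside
- tray_bay (a point): centre of the long bay's floor, 5 mm above the bench; axes as the tray's: the bay is 105 mm (x) by 166 mm (y) inside, so the stay lies along y
- chest: fixed steel tool chest, blue, too heavy to shift, body 190 mm deep (its x) by 300 mm wide (its y) by 125 mm high, two drawer fronts (they do not open) on the side facing the robot (-x), topped by the lid, a cap 22 mm deep: 147 mm in all when shut. Origin at the centre of its underside, axes those of lid_hinge while the lid is shut
- lid (a joint): opening angle of the lid in rad: 0 shut, 1.047 is 60 degrees; stops at 1.75. The hinge is free: gravity shuts the lid (about 0.6 kg, about 3 N at the handle to lift) from any angle below about 85 degrees
- lid_hinge (a point): middle of the hinge line, on the back top edge of the chest body, 125 mm above the bench; axes turn with the lid: y along the hinge line, -x towards the handle. The front of the lid rises and swings back away from the robot as it opens
- lid_handle (a point): grip point of the black D-shaped pull handle on the front of the lid: 214 mm from the hinge line along the lid's -x and 11 mm along its z. The handle stands 38 mm out from the lid's front, this point 24 mm out; it is 40 mm wide along the hinge line (flat sides, to be pinched there by fingers on its left and right) and 12 mm thick. Axes as the lid_hinge point's
- screwdriver: loose screwdriver with a red handle lying on the bench, to be left alone
- hammer: loose hammer with a wooden handle lying on the bench, to be left alone
- mug: loose blue mug, 76 mm across, 85 mm high, to be left alone
- tin: loose tin, 68 mm across, 60 mm high, to be left alone
- jar: loose glass jar, 64 mm across, 85 mm high, to be left alone
Mind the look-alikes: they are no part of the job. What is meant by the copper_strip is not pink or white, and is the smaller of those in its own colour.

How it is judged:
On the way, in this order (a step that is already met when the one before it is completed fails the run):
1. the brass stay lies flat and let go in the tray's long bay (x of stay in the frame of tray_bay between -0.05 and 0.05 m and y of stay in the frame of tray_bay between -0.03 and 0.03 m and z of stay in the frame of tray_bay between -0.004 and 0.014 m and angle between the z axis of stay and the z axis of tray, either way round below 0.12 rad and linear speed of stay below 0.02 m/s and contact force between the fingers and stay below 0.05 N), for 0.3 s.
2. the lid is held steady by the robot at 55 to 65 degrees (value of joint lid between 0.96 and 1.134 rad and velocity of joint lid between -0.06 and 0.06 rad/s and contact force between any of the fingers, the arm and chest above 0.5 N), for 0.5 s.
At the end, for the whole second after the job is handed in: Holding: the lid is still, 55 to 65 degrees open, carried by the robot alone (over 0.5 N, no loose thing touching the chest); the stay lies flat and released in the tray's long bay (middle within 30 mm along, 50 mm across); the copper bar, strip and file are in the crate (all of step 1 and all of step 2 and x of copper_bar in the frame of crate between -0.09 and 0.09 m and y of copper_bar in the frame of crate between -0.12 and 0.12 m and z of copper_bar in the frame of crate between 0 and 0.05 m and x of copper_strip in the frame of crate between -0.09 and 0.09 m and y of copper_strip in the frame of crate between -0.12 and 0.12 m and z of copper_strip in the frame of crate between 0 and 0.05 m and x of file in the frame of crate between -0.09 and 0.09 m and y of file in the frame of crate between -0.12 and 0.12 m and z of file in the frame of crate between 0 and 0.05 m and contact force between each of copper_bar, copper_strip, file, screwdriver, hammer, mug, tin, jar, stay and chest below 0.1 N); the arm keeps its last pose, push and grip.
It fails at once if the lid is dropped or slammed (it closes faster than 3 rad/s) (velocity of joint lid below -3 rad/s).
It fails at once if a bystander on the bench (screwdriver, hammer, mug, tin or jar) is moved more than 30 mm (distance of any of screwdriver, hammer, mug, tin, jar from where it was at the start of the episode above 0.03 m).
It fails at once if an offcut other than the stay is lifted out of the crate (z of any of copper_bar, copper_strip, file in the frame of crate above 0.06 m).
It also fails if it takes over 54 s, if anything falls off the work surface, if the arm or the gripper's body presses on something with over 40 N, if the wrist force passes 120 N, or if a joint passes its speed limit or range.

## Working session

There is one attempt and no reset: what is moved stays moved. The work goes in short steps, Python scripts to look and compute and a shell command to move; the robot and the scene stay as the last step left them, time stands still between calls to the robot, and variables do not carry over. Pictures are saved under pics/ and viewed, about 8 in all and at most 12, crops included, and the job is handed in when it is done.

```bash
mkdir -p pics; ls
python3 - <<'E'
from plant import robot
import cv2,numpy as np
print(robot.read_state())
for n in ("top","side"):
    p,d=robot.read_camera(n); i=robot.camera_info(n); print(n,i, (d>0).mean())
    cv2.imwrite(f"pics/{n}0.png",p[:,:,::-1]); np.savez(f"pics/{n}0.npz",p=p,d=d,**{k:v for k,v in i.items()})
E
```

```text
pics
{'t': 0.0, 'q': array([ 1.02561109e+00,  1.31168177e-01,  1.48930409e+00, -4.34967150e-06,
        1.52300892e+00, -8.53954600e-02]), 'dq': array([ 6.64242376e-04,  1.40833027e-03,  1.00634735e-03, -1.03635225e-03,
        2.84799480e-03, -3.94276339e-05]), 'joint_torque': array([ 1.96187262e-03, -5.59823799e+01, -4.91782951e+01,  7.67349545e-02,
        3.50857351e-02, -1.22541460e-04]), 'tool_pos': array([0.26592866, 0.53719303, 0.21756965]), 'orientation': array([-7.15757866e-01, -3.05837111e+00,  2.82186239e-03]), 'force': array([-0.07132505, -0.10731805, -0.17917486]), 'wrist_torque': array([0.00617149, 0.00540908, 0.00870593]), 'opening': 0.09325071585616769}
top {'vertical_fov': 50.44359195450596, 'cx': 313.2910554573662, 'cy': 242.31019482306868, 'cam_to_world': array([[-0.02450906,  0.99837069, -0.05152925,  0.41761764],
       [-0.99969333, -0.02429368,  0.00480213, -0.06367166],
       [ 0.00354247,  0.05163114,  0.99865994,  1.5247928 ],
       [ 0.        ,  0.        ,  0.        ,  1.        ]])} 0.9959765625
side {'vertical_fov': 56.08684016391174, 'cx': 316.04807217895154, 'cy': 240.19278421326283, 'cam_to_world': array([[ 0.98749041,  0.09056436, -0.12907663,  0.33557764],
       [-0.15656676,  0.6602336 , -0.73456004, -0.94386673],
       [ 0.01869577,  0.7455801 ,  0.66615372,  0.93420181],
       [ 0.        ,  0.        ,  0.        ,  1.        ]])} 0.996015625
```

View pics/top0.png

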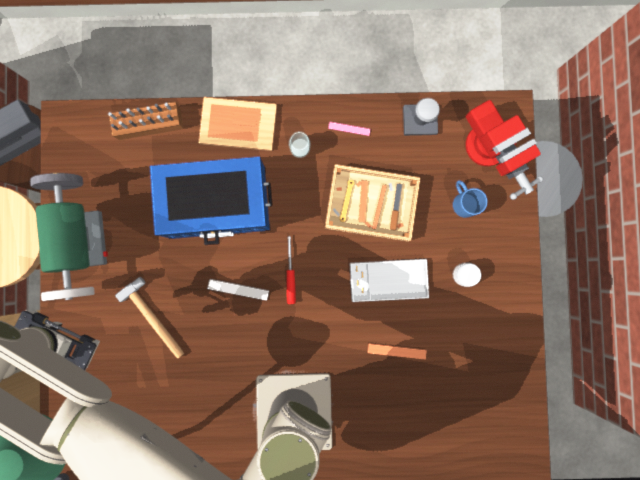

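View pics/side0.png

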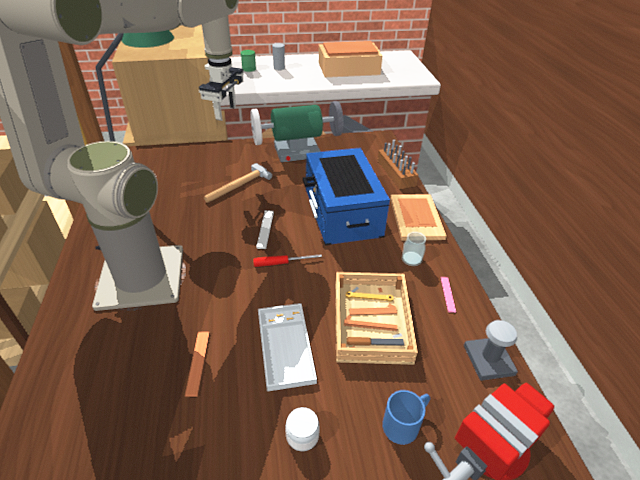

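The top view shows the brass stay (yellow) in the crate at about (349,198). The tray is at (389,280) with its screws at the left end, and the chest is at (210,197) with the black handle at (211,238). The side view agrees: stay (370,296), tray (287,345), handle (310,183).

```bash
cat > h.py <<'E'
import numpy as np,cv2
from plant import robot
def shot(n):
    p,d=robot.read_camera(n); i=robot.camera_info(n); return p,d,i
def load(n):
    z=np.load(f"pics/{n}0.npz"); return z['p'],z['d'],{k:z[k] for k in('vertical_fov','cx','cy','cam_to_world')}
def cloud(d,i):
    f=240/np.tan(np.radians(i['vertical_fov'])/2); v,u=np.mgrid[:480,:640]
    c=np.stack([(u-i['cx'])/f*d,-(v-i['cy'])/f*d,-d,np.ones_like(d)],-1)
    return (c@np.asarray(i['cam_to_world']).T)[...,:3]
def plane(uv,z,i):
    f=240/np.tan(np.radians(i['vertical_fov'])/2); T=np.asarray(i['cam_to_world']); uv=np.atleast_2d(uv).astype(float)
    r=np.c_[(uv[:,0]-i['cx'])/f,-(uv[:,1]-i['cy'])/f,-np.ones(len(uv))]@T[:3,:3].T
    return T[:3,3]+r*((z-T[2,3])/r[:,2])[:,None]
def rect(P):
    (c,s,a)=cv2.minAreaRect(P[:,:2].astype(np.float32)*1000)
    return np.round(c,1),np.round(s,1),round(a,1)
def ray(uv,i):
    T=np.asarray(i['cam_to_world']); q=plane(uv,0,i)[0]-T[:3,3]; return T[:3,3],q/np.linalg.norm(q)
def tri(uv1,i1,uv2,i2):
    a,u=ray(uv1,i1); b,w=ray(uv2,i2); s=np.linalg.lstsq(np.c_[u,-w],b-a,rcond=None)[0]
    p,q=a+s[0]*u,b+s[1]*w; return (p+q)/2,np.linalg.norm(p-q)
E
cat > m.py <<'E'
from h import *
roi={'top':{'crate':(320,160,425,245),'tray':(345,252,435,306),'chest':(145,150,275,245)},
     'side':{'crate':(330,268,420,366),'tray':(252,300,320,392),'chest':(298,145,392,245)}}
def big(m):
    n,l,s,c=cv2.connectedComponentsWithStats(m.astype(np.uint8)); k=1+np.argmax(s[1:,4]); return l==k,c[k]
out={}
for n in('top','side'):
    p,d,i=load(n); W=cloud(d,i); hsv=cv2.cvtColor(p,cv2.COLOR_RGB2HSV)
    H,S,V=[hsv[...,k].astype(int) for k in range(3)]
    def R(b):
        m=np.zeros((480,640),bool); x0,y0,x1,y1=roi[n][b]; m[y0:y1,x0:x1]=1; return m
    m,c=big(R('crate')&(H>=20)&(H<=32)&(S>170)&(V>110)); P=W[m]
    print(n,'stay',m.sum(),c.round(1),'z',np.percentile(P[:,2],[10,50,90]).round(4),rect(P),rect(plane(np.argwhere(m)[:,::-1],.016,i))); out[n]=(c,i)
    for nm,lo,hi in(('crate',.042,.06),('tray',.013,.03)):
        m=R(nm)&(W[...,2]>lo)&(W[...,2]<hi); 
        if nm=='tray': m&=(S<60)
        m,_=big(m); P=W[m]; print(n,nm,m.sum(),np.percentile(P[:,2],[10,50,90]).round(4),rect(P))
    m,_=big(R('chest')&(H>100)&(H<125)&(S>150)&(W[...,2]>.135)); P=W[m]
    print(n,'lid',m.sum(),np.percentile(P[:,2],[5,50,95]).round(4),rect(P))
    m,_=big(R('chest')&(V<60)&(S<120)&(W[...,2]>.12)&(W[...,2]<.155)&((W[...,0]<.535))); P=W[m]
    print(n,'handle',m.sum(),P.mean(0).round(4),P.min(0).round(3),P.max(0).round(3))
print('tri stay',tri(out['top'][0],out['top'][1],out['side'][0],out['side'][1]))
E
python3 m.py
```

```text
Traceback (most recent call last):
  File "m.py", line 12, in <module>
    m,c=big(R('crate')&(H>=20)&(H<=32)&(S>170)&(V>110)); P=W[m]
        ~~~^^^^^^^^^^^^^^^^^^^^^^^^^^^^^^^^^^^^^^^^^^^^
  File "m.py", line 5, in big
    n,l,s,c=cv2.connectedComponentsWithStats(m.astype(np.uint8)); k=1+np.argmax(s[1:,4]); return l==k,c[k]
                                                                      ~~~~~~~~~^^^^^^^^^
ValueError: attempt to get argmax of an empty sequence
```

```bash
python3 - <<'E'
from h import *
p,d,i=load('top'); h=cv2.cvtColor(p,cv2.COLOR_RGB2HSV); W=cloud(d,i)
for r in (190,200,210): print([tuple(map(int,h[r,c])) for c in range(340,360,2)])
print([tuple(map(int,h[r,210])) for r in range(225,246,2)],[tuple(W[r,210].round(3)) for r in range(225,246,2)])
E
sed -i 's/(H>=20)&(H<=32)&(S>170)&(V>110)/(H>=20)\&(H<=32)\&(S>150)\&(V>90)/' m.py; python3 m.py
```

```text
[(12, 128, 216), (18, 96, 230), (18, 96, 229), (19, 122, 234), (26, 123, 255), (27, 121, 254), (19, 97, 236), (27, 44, 255), (27, 37, 255), (27, 39, 255)]
[(17, 100, 221), (17, 101, 214), (19, 133, 229), (26, 124, 255), (25, 126, 254), (18, 99, 227), (26, 54, 254), (26, 50, 255), (26, 49, 255), (26, 49, 255)]
[(17, 100, 209), (21, 135, 242), (26, 124, 254), (24, 126, 253), (18, 96, 225), (25, 59, 254), (25, 59, 254), (25, 57, 254), (26, 56, 254), (23, 73, 253)]
[(108, 172, 197), (108, 172, 199), (108, 172, 211), (0, 18, 71), (120, 8, 195), (0, 0, 251), (6, 6, 220), (10, 143, 128), (177, 46, 61), (174, 26, 50), (10, 144, 126)] [(np.float64(0.543), np.float64(0.209), np.float64(0.145)), (np.float64(0.537), np.float64(0.209), np.float64(0.146)), (np.float64(0.532), np.float64(0.208), np.float64(0.148)), (np.float64(0.526), np.float64(0.209), np.float64(0.147)), (np.float64(0.526), np.float64(0.222), np.float64(0.08)), (np.float64(0.521), np.float64(0.224), np.float64(0.072)), (np.float64(0.518), np.float64(0.232), np.float64(0.029)), (np.float64(0.514), np.float64(0.239), np.float64(-0.005)), (np.float64(0.5), np.float64(0.211), np.float64(0.139)), (np.float64(0.494), np.float64(0.21), np.float64(0.144)), (np.float64(0.496), np.float64(0.238), np.float64(0.0))]Traceback (most recent call last):
  File "m.py", line 12, in <module>
    m,c=big(R('crate')&(H>=20)&(H<=32)&(S>150)&(V>90)); P=W[m]
        ~~~^^^^^^^^^^^^^^^^^^^^^^^^^^^^^^^^^^^^^^^^^^^
  File "m.py", line 5, in big
    n,l,s,c=cv2.connectedComponentsWithStats(m.astype(np.uint8)); k=1+np.argmax(s[1:,4]); return l==k,c[k]
                                                                      ~~~~~~~~~^^^^^^^^^
    return _wrapfunc(a, 'argmax', axis=axis, out=out, **kwds)
    return bound(*args, **kwds)
ValueError: attempt to get argmax of an empty sequence
```

```bash
sed -i 's/(H>=20)&(H<=32)&(S>150)&(V>90)/(H>=21)\&(H<=32)\&(S>105)\&(V>90)/; s/(V<60)&(S<120)/(V<110)\&(S<100)/' m.py; python3 m.py
```

```text
top stay 191 [346.9 198.8] z [0.01   0.0151 0.019 ] (array([ 544.3, -139.5]), array([ 35.2, 293.2]), 66.0) (array([ 620.3, -174.3]), array([ 17.1, 122.9]), 76.4)
top crate 912 [0.0446 0.049  0.0534] (array([ 606.5, -246.7]), array([252.7, 187. ]), 79.9)
top tray 337 [0.0151 0.0191 0.0231] (array([ 377.6, -292.3]), array([113.1, 225.1]), 1.5)
top lid 4091 [0.1416 0.1465 0.1513] (array([605.1, 140.8]), array([486.9, 266. ]), 76.1)
top handle 121 [0.5081 0.2077 0.1416] [0.491 0.182 0.128] [0.529 0.23  0.153]
side stay 168 [370.9 295.5] z [0.0132 0.0157 0.0181] (array([ 456.8, -535.4]), array([843.6, 120.6]), 65.3) (array([ 622.6, -172.3]), array([ 15.1, 123.7]), 76.1)
side crate 1216 [0.0446 0.049  0.0514] (array([ 610.8, -244.5]), array([256.3, 186.5]), 79.4)
side tray 640 [0.0149 0.0186 0.0214] (array([ 381.2, -290.5]), array([113.4, 229.5]), 1.3)
side lid 2011 [0.1396 0.1468 0.1497] (array([ 553.7, -288.6]), array([1359.9,  241.7]), 81.7)
side handle 99 [0.5127 0.2071 0.1395] [0.493 0.182 0.122] [0.531 0.265 0.147]
tri stay (array([ 0.6234758 , -0.17427207,  0.01803385]), np.float64(0.0016774912300619672))
```

```bash
cat > go.py <<'E'
# residual to a target, in tool axes: go.py x y z(m) jaw_dir_deg pitch_below_horizontal_deg
import sys
from h import *
from scipy.spatial.transform import Rotation as Ro
x,y,z,j,p=map(float,sys.argv[1:6]); s=robot.read_state(); R=Ro.from_rotvec(s['orientation']).as_matrix()
j,p=np.radians([j,p]); Y=np.array([np.cos(j),np.sin(j),0]); F=np.array([np.sin(j),-np.cos(j),0])
Z=F*np.cos(p)-np.array([0,0,1])*np.sin(p)
best=min((Ro.from_matrix(R.T@np.c_[np.cross(q*Y,Z),q*Y,Z]).as_rotvec() for q in(1,-1)),key=np.linalg.norm)
print('t',round(s['t'],2),'pos',s['tool_pos'].round(4),'q',s['q'].round(3),'F',s['force'].round(1),'op',round(s['opening'],4))
print('mm tool',(R.T@(np.array([x,y,z])-s['tool_pos'])*1000).round(1),'turn',best.round(3))
E
python3 -m pendant '[{"translation":[-36,-27,0],"twist":[0,0,0],"grip":-0.57},{"translation":[-36,-27,0],"twist":[0,0,0],"grip":-0.57},{"translation":[-36,-27,0],"twist":[0,0,0],"grip":-0.57},{"translation":[-36,-27,0],"twist":[0,0,0],"grip":-0.57},{"translation":[-36,-27,0],"twist":[0,0,0],"grip":-0.57},{"translation":[-36,-27,0],"twist":[0,0,0],"grip":-0.57},{"translation":[-36,-27,0],"twist":[0,0,0],"grip":-0.57},{"translation":[-36,-27,0],"twist":[0,0,0],"grip":-0.57},{"translation":[-36,-27,0],"twist":[0,0,0],"grip":-0.57},{"translation":[-36,-27,0],"twist":[0,0,0],"grip":-0.57}]' 20
python3 go.py 0.6215 -0.173 0.10 76 90
python3 - <<'E'
from h import *
p,d,i=load('top'); W=cloud(d,i); hsv=cv2.cvtColor(p,cv2.COLOR_RGB2HSV); H,S,V=[hsv[...,k].astype(int) for k in range(3)]
for n in('top','side'):
    p,d,i=load(n); W=cloud(d,i)
    m=(abs(W[...,2]-.147)<.006)&(W[...,0]>.5)&(W[...,0]<.8)&(W[...,1]>0)&(W[...,1]<.4)
    m=cv2.morphologyEx(m.astype(np.uint8),cv2.MORPH_CLOSE,np.ones((7,7),np.uint8)); m=cv2.morphologyEx(m,cv2.MORPH_OPEN,np.ones((17,17),np.uint8))
    c=max(cv2.findContours(m,0,2)[0],key=cv2.contourArea)[:,0]
    print(n,'lid top',rect(plane(c,.147,i)), 'z',np.median(W[m>0][:,2]))
E
```

```text
t: 1.1
tool_pos: [0.4708, 0.1244, 0.2127]
orientation: [-0.699, -3.057, 0.01]
force: [1.3, 0.3, 1.0]
opening: 0.021
t 1.1 pos [0.4708 0.1244 0.2127] q [ 0.156 -0.169  1.794 -0.004  1.523 -0.965] F [1.3 0.3 1. ] op 0.021
mm tool [-265.4 -201.6  113.1] turn [-0.007 -0.005 -0.205]
top lid top (array([621.3, 214.3]), array([194.1, 300.6]), 3.5) z 0.14701996596167777
side lid top (array([620.3, 211.3]), array([205.1, 309.4]), 2.6) z 0.14753205653187895
```

```bash
python3 -m pendant '[{"translation":[-33,-25,10],"twist":[0,0,0],"grip":-0.57},{"translation":[-33,-25,10],"twist":[0,0,0],"grip":-0.57},{"translation":[-33,-25,10],"twist":[0,0,0],"grip":-0.57},{"translation":[-33,-25,10],"twist":[0,0,0],"grip":-0.57},{"translation":[-33,-25,10],"twist":[0,0,0],"grip":-0.57},{"translation":[-33,-25,10],"twist":[0,0,0],"grip":-0.57},{"translation":[-33,-25,10],"twist":[0,0,0],"grip":-0.57},{"translation":[-33,-25,10],"twist":[0,0,0],"grip":-0.57},{"translation":[0,0,10],"twist":[0,0,-0.1],"grip":-0.57},{"translation":[0,0,10],"twist":[0,0,-0.1],"grip":-0.57}]'
python3 go.py 0.6215 -0.173 0.07 76 90
```

```text
t: 2.1
tool_pos: [0.6245, -0.1913, 0.1057]
orientation: [-0.395, -3.108, 0.008]
force: [-0.9, 0.5, 0.6]
opening: 0.0198
t 2.1 pos [ 0.6245 -0.1913  0.1057] q [-0.372  0.353  1.439 -0.007  1.357 -1.688] F [-0.9  0.5  0.6] op 0.0198
mm tool [ 7.2 17.1 35.6] turn [-0.006 -0.008 -0.008]
```

```bash
python3 - <<'E'
from h import *
p,d,i=shot('side'); cv2.imwrite('pics/s1.png',cv2.resize(p[220:400,280:460],None,fx=3,fy=3,interpolation=cv2.INTER_CUBIC)[:,:,::-1])
E
cat /dev/null
```

```text
(no output)
```

View pics/s1.png

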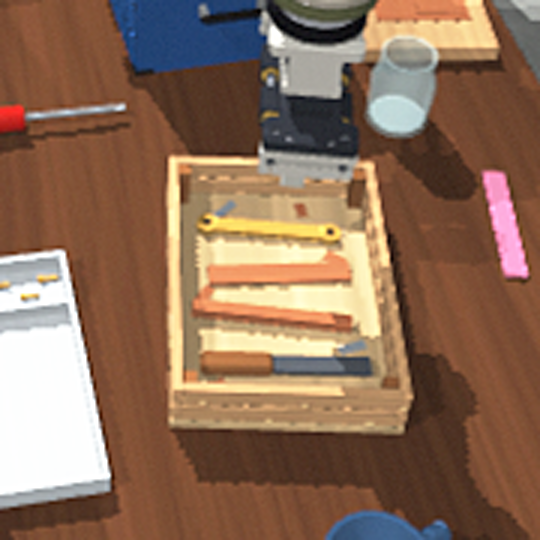

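The crop shows the stay's eyes at about (205,222) and (333,233). The nearest offcut is well clear of it, and the gripper is above and slightly off to one side.

```bash
python3 -m pendant '[{"translation":[4,8,5],"twist":[0,0,0],"grip":-0.57},{"translation":[3,8,5],"twist":[0,0,-0.008],"grip":-0.57},{"translation":[0,1,10],"twist":[0,0,0],"grip":-0.57},{"translation":[0,0,10],"twist":[0,0,0],"grip":-0.57},{"translation":[0,0,10],"twist":[0,0,0],"grip":-0.57},{"translation":[0,0,10],"twist":[0,0,0],"grip":-0.57},{"translation":[0,0,5],"twist":[0,0,0],"grip":-0.57},{"translation":[0,0,5],"twist":[0,0,0],"grip":-0.57},{"translation":[0,0,0],"twist":[0,0,0],"grip":-0.57},{"translation":[0,0,0],"twist":[0,0,0],"grip":-0.57}]'
python3 go.py 0.6215 -0.173 0.011 76 90
```

```text
t: 3.15
tool_pos: [0.6186, -0.1692, 0.0377]
orientation: [-0.381, -3.105, 0.006]
force: [-0.7, 0.2, 0.2]
opening: 0.0199
t 3.15 pos [ 0.6186 -0.1692  0.0377] q [-0.343  0.398  1.514 -0.007  1.242 -1.667] F [-0.7  0.2  0.2] op 0.0199
mm tool [-4.1 -2.8 26.7] turn [-0.005 -0.013  0.   ]
```

```bash
python3 -m pendant '[{"translation":[-4,-2.5,0],"twist":[-0.005,-0.012,0],"grip":-0.57},{"translation":[0,0,0],"twist":[0,0,0],"grip":-0.57},{"translation":[0,0,6],"twist":[0,0,0],"grip":-0.57},{"translation":[0,0,6],"twist":[0,0,0],"grip":-0.57},{"translation":[0,0,3],"twist":[0,0,0],"grip":-0.57},{"translation":[0,0,3],"twist":[0,0,0],"grip":-0.57},{"translation":[0,0,2],"twist":[0,0,0],"grip":-0.57},{"translation":[0,0,0],"twist":[0,0,0],"grip":-0.57},{"translation":[0,0,0],"twist":[0,0,0],"grip":-0.57},{"translation":[0,0,0],"twist":[0,0,0],"grip":-0.57}]'
python3 go.py 0.6215 -0.173 0.0105 76 90
```

```text
t: 4.15
tool_pos: [0.623, -0.1735, 0.0171]
orientation: [0.383, 3.116, -0.001]
force: [-0.0, 0.9, -0.3]
opening: 0.0198
t 4.15 pos [ 0.623  -0.1735  0.0171] q [-0.351  0.423  1.523 -0.     1.193 -1.677] F [-0.   0.9 -0.3] op 0.0198
mm tool [1.6 0.1 6.6] turn [-0.     0.002 -0.   ]
```

```bash
python3 -m pendant '[{"translation":[0,0,3],"twist":[0,0,0],"grip":-0.57},{"translation":[0,0,2],"twist":[0,0,0],"grip":-0.57},{"translation":[0,0,1],"twist":[0,0,0],"grip":-0.57},{"translation":[0,0,0],"twist":[0,0,0],"grip":-0.57},{"translation":[0,0,0],"twist":[0,0,0],"grip":-1},{"translation":[0,0,0],"twist":[0,0,0],"grip":-1},{"translation":[0,0,0],"twist":[0,0,0],"grip":-1},{"translation":[0,0,0],"twist":[0,0,0],"grip":-1},{"translation":[0,0,0],"twist":[0,0,0],"grip":-1},{"translation":[0,0,0],"twist":[0,0,0],"grip":-1}]' 25
python3 go.py 0.6215 -0.173 0.0105 76 90
```

```text
t: 5.15
tool_pos: [0.6234, -0.1735, 0.011]
orientation: [0.383, 3.115, -0.001]
force: [1.1, -0.2, -0.3]
opening: 0.013
t 5.15 pos [ 0.6234 -0.1735  0.011 ] q [-0.351  0.431  1.525  0.     1.182 -1.677] F [ 1.1 -0.2 -0.3] op 0.013
mm tool [1.9 0.  0.5] turn [-0.     0.003 -0.   ]
```

```bash
python3 -m pendant '[{"translation":[0,0,-4],"twist":[0,0,0],"grip":-1},{"translation":[0,0,-8],"twist":[0,0,0],"grip":-1},{"translation":[0,0,-12],"twist":[0,0,0],"grip":-1},{"translation":[0,0,-15],"twist":[0,0,0],"grip":-1},{"translation":[0,0,-15],"twist":[0,0,0],"grip":-1},{"translation":[0,0,-15],"twist":[0,0,0],"grip":-1},{"translation":[0,0,-15],"twist":[0,0,0],"grip":-1},{"translation":[0,0,-10],"twist":[0,0,0],"grip":-1},{"translation":[0,0,0],"twist":[0,0,0],"grip":-1},{"translation":[0,0,0],"twist":[0,0,0],"grip":-1}]'
python3 go.py 0.380 -0.317 0.09 1.5 90
```

```text
t: 6.15
tool_pos: [0.6244, -0.174, 0.117]
orientation: [0.382, 3.11, -0.003]
force: [0.3, 0.7, -2.8]
opening: 0.0136
t 6.15 pos [ 0.6244 -0.174   0.117 ] q [-0.351  0.315  1.463 -0.     1.355 -1.677] F [ 0.3  0.7 -2.8] op 0.0136
mm tool [ 202.7 -197.9   25.5] turn [0.004 0.007 1.3  ]
```

```bash
python3 -m pendant '[{"translation":[15,-15,0],"twist":[0,0,0],"grip":-1},{"translation":[23,-23,0],"twist":[0,0,0],"grip":-1},{"translation":[25,-25,0],"twist":[0,0,0],"grip":-1},{"translation":[25,-25,0],"twist":[0,0,0],"grip":-1},{"translation":[25,-25,0],"twist":[0,0,0],"grip":-1},{"translation":[25,-25,0],"twist":[0,0,0],"grip":-1},{"translation":[25,-25,0],"twist":[0,0,0],"grip":-1},{"translation":[20,-20,0],"twist":[0,0,0],"grip":-1},{"translation":[10,-8,0],"twist":[0,0,0],"grip":-1},{"translation":[0,0,0],"twist":[0,0,0.06],"grip":-1}]'
python3 -m pendant '[{"translation":[0,0,0],"twist":[0,0,0.13],"grip":-1},{"translation":[0,0,0],"twist":[0,0,0.13],"grip":-1},{"translation":[0,0,0],"twist":[0,0,0.13],"grip":-1},{"translation":[0,0,0],"twist":[0,0,0.13],"grip":-1},{"translation":[0,0,0],"twist":[0,0,0.13],"grip":-1},{"translation":[0,0,0],"twist":[0,0,0.13],"grip":-1},{"translation":[0,0,0],"twist":[0,0,0.13],"grip":-1},{"translation":[0,0,0],"twist":[0,0,0.13],"grip":-1},{"translation":[0,0,0],"twist":[0,0,0.1],"grip":-1},{"translation":[0,0,0],"twist":[0,0,0],"grip":-1}]'
python3 go.py 0.380 -0.317 0.05 1.5 90
```

```text
t: 7.15
tool_pos: [0.3783, -0.3129, 0.106]
orientation: [-0.473, -3.102, -0.008]
force: [0.1, 0.6, -0.9]
opening: 0.0133
t: 8.15
tool_pos: [0.378, -0.3073, 0.0993]
orientation: [-2.12, -2.296, -0.008]
force: [-0.3, -0.3, -1.8]
opening: 0.0137
t 8.15 pos [ 0.378  -0.3073  0.0993] q [-0.791 -0.068  1.914  0.005  1.313 -0.872] F [-0.3 -0.3 -1.8] op 0.0137
mm tool [-10.6   1.6  49.1] turn [-0.008 -0.016  0.053]
```

```bash
python3 -m pendant '[{"translation":[-6,1,0],"twist":[-0.008,-0.016,0.053],"grip":-1},{"translation":[-4,0,5],"twist":[0,0,0],"grip":-1},{"translation":[0,0,8],"twist":[0,0,0],"grip":-1},{"translation":[0,0,10],"twist":[0,0,0],"grip":-1},{"translation":[0,0,10],"twist":[0,0,0],"grip":-1},{"translation":[0,0,10],"twist":[0,0,0],"grip":-1},{"translation":[0,0,10],"twist":[0,0,0],"grip":-1},{"translation":[0,0,7],"twist":[0,0,0],"grip":-1},{"translation":[0,0,0],"twist":[0,0,0],"grip":-1},{"translation":[0,0,0],"twist":[0,0,0],"grip":-1}]'
python3 go.py 0.380 -0.317 0.0095 1.5 90
python3 - <<'E'
from h import *
p,d,i=shot('side'); cv2.imwrite('pics/s2.png',cv2.resize(p[230:410,200:360],None,fx=3,fy=3,interpolation=cv2.INTER_CUBIC)[:,:,::-1])
E
```

```text
t: 9.15
tool_pos: [0.3784, -0.3143, 0.0303]
orientation: [-2.17, -2.262, -0.002]
force: [0.2, 0.2, -1.6]
opening: 0.0136
t 9.15 pos [ 0.3784 -0.3143  0.0303] q [-7.980e-01  2.700e-02  1.958e+00  1.000e-03  1.163e+00 -8.400e-01] F [ 0.2  0.2 -1.6] op 0.0136
mm tool [-2.9  1.6 20.8] turn [-0.004 -0.006  0.015]
```

View pics/s2.png

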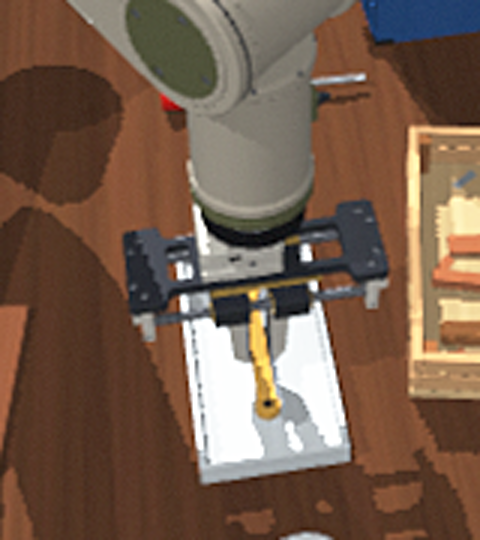

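The stay is held lengthwise over the bay, with its near eye at crop (266,405) and well clear of the walls. Next I lower it and release.

```bash
python3 -m pendant '[{"translation":[-2,1,4],"twist":[0,0,0.015],"grip":-1},{"translation":[0,0,5],"twist":[0,0,0],"grip":-1},{"translation":[0,0,5],"twist":[0,0,0],"grip":-1},{"translation":[0,0,3],"twist":[0,0,0],"grip":-1},{"translation":[0,0,2],"twist":[0,0,0],"grip":-1},{"translation":[0,0,1],"twist":[0,0,0],"grip":-1},{"translation":[0,0,0],"twist":[0,0,0],"grip":-1},{"translation":[0,0,0],"twist":[0,0,0],"grip":-1},{"translation":[0,0,0],"twist":[0,0,0],"grip":-1},{"translation":[0,0,0],"twist":[0,0,0],"grip":-1}]'
python3 go.py 0.380 -0.317 0.0085 1.5 90
```

```text
t: 10.2
tool_pos: [0.3806, -0.3175, 0.0104]
orientation: [-2.191, -2.247, -0.002]
force: [0.2, 0.5, -1.9]
opening: 0.0138
t 10.2 pos [ 0.3806 -0.3175  0.0104] q [-7.990e-01  6.600e-02  1.960e+00  1.000e-03  1.119e+00 -8.250e-01] F [ 0.2  0.5 -1.9] op 0.0138
mm tool [ 0.5 -0.6  1.9] turn [-0.002 -0.003 -0.001]
```

```bash
python3 -m pendant '[{"translation":[0,0,1.5],"twist":[0,0,0],"grip":-1},{"translation":[0,0,0],"twist":[0,0,0],"grip":-1},{"translation":[0,0,0],"twist":[0,0,0],"grip":-0.3},{"translation":[0,0,0],"twist":[0,0,0],"grip":-0.3},{"translation":[0,0,0],"twist":[0,0,0],"grip":-0.3},{"translation":[0,0,-5],"twist":[0,0,0],"grip":-0.3},{"translation":[0,0,-15],"twist":[0,0,0],"grip":-0.3},{"translation":[0,0,-30],"twist":[0,0,0],"grip":-0.3},{"translation":[0,0,-35],"twist":[0,0,0],"grip":-0.3},{"translation":[0,0,-35],"twist":[0,0,0],"grip":-0.3}]'
python3 go.py 0.45 0.20 0.19 93.2 40
```

```text
t: 11.2
tool_pos: [0.3778, -0.3148, 0.1284]
orientation: [-2.184, -2.239, -0.002]
force: [0.3, -0.3, -0.2]
opening: 0.0328
t 11.2 pos [ 0.3778 -0.3148  0.1284] q [-8.000e-01 -8.800e-02  1.878e+00  1.000e-03  1.366e+00 -8.250e-01] F [ 0.3 -0.3 -0.2] op 0.0328
mm tool [513.5  84.5 -56.9] turn [-0.682  0.687  1.426]
```

```bash
python3 -m pendant '[{"translation":[30,0,-8],"twist":[0,0,0],"grip":0.3},{"translation":[45,3,-8],"twist":[0,0,0],"grip":0.3},{"translation":[48,3,-8],"twist":[0,0,0],"grip":0.3},{"translation":[48,3,-8],"twist":[0,0,0],"grip":0.3},{"translation":[48,3,-8],"twist":[0,0,0],"grip":0.3},{"translation":[48,3,-8],"twist":[0,0,0],"grip":0.3},{"translation":[48,3,-5],"twist":[0,0,0],"grip":0.3},{"translation":[48,3,-5],"twist":[0,0,0],"grip":0.3},{"translation":[48,3,-5],"twist":[0,0,0],"grip":0.3},{"translation":[48,3,-5],"twist":[0,0,0],"grip":0.3}]'
python3 go.py 0.4485 0.2015 0.19 93.2 40
python3 - <<'E'
from h import *
for n in('top','side'):
    p,d,i=shot(n); np.savez(f'pics/{n}1.npz',p=p,d=d)
    h=cv2.cvtColor(p,cv2.COLOR_RGB2HSV).astype(int); g=plane(np.argwhere(np.ones((480,640)))[:,::-1],.013,i).reshape(480,640,3)
    m=(h[...,0]>=19)&(h[...,0]<=32)&(h[...,1]>105)&(h[...,2]>90)&(abs(g[...,0]-.38)<.05)&(abs(g[...,1]+.317)<.08)
    print(n,m.sum(),rect(g[m]),'z',np.median(cloud(d,i)[m][:,2]))
E
```

```text
t: 12.2
tool_pos: [0.3983, 0.1507, 0.2139]
orientation: [2.2, 2.229, 0.015]
force: [0.8, -0.8, 1.0]
opening: 0.0605
t 12.2 pos [0.3983 0.1507 0.2139] q [ 0.244 -0.372  1.959 -0.003  1.542  0.231] F [ 0.8 -0.8  1. ] op 0.0605
mm tool [50.1 50.5 24.6] turn [-0.653  0.682  1.426]
top 126 (array([ 381. , -314.7]), array([ 12.3, 122.1]), 1.6) z 0.011345522116992912
side 236 (array([ 381.9, -314.4]), array([ 15.9, 128.2]), 1.0) z 0.011568521311504432
```

The stay now reads (0.381, -0.315) in both views, at 1–2°, and its top surface reads z≈0.0115, so it lies flat in the bay.

```bash
python3 -m pendant '[{"translation":[0,0,0],"twist":[0,0,-0.1],"grip":0.3},{"translation":[0,0,0],"twist":[0,0,-0.15],"grip":0.3},{"translation":[0,0,0],"twist":[0,0,-0.15],"grip":0.3},{"translation":[0,0,0],"twist":[0,0,-0.15],"grip":0.3},{"translation":[0,0,0],"twist":[0,0,-0.15],"grip":0.3},{"translation":[0,0,0],"twist":[0,0,-0.15],"grip":0.3},{"translation":[0,0,0],"twist":[0,0,-0.15],"grip":0.3},{"translation":[0,0,0],"twist":[0,0,-0.15],"grip":0.3},{"translation":[0,0,0],"twist":[0,0,-0.15],"grip":0.3},{"translation":[0,0,0],"twist":[0,0,-0.15],"grip":0.3}]'
python3 go.py 0.4485 0.2015 0.19 93.2 40
```

```text
t: 13.3
tool_pos: [0.3977, 0.1509, 0.2174]
orientation: [0.148, 3.122, 0.001]
force: [-0.8, 0.3, 0.9]
opening: 0.0609
t 13.3 pos [0.3977 0.1509 0.2174] q [ 0.245 -0.378  1.957 -0.004  1.547 -1.231] F [-0.8  0.3  0.9] op 0.0609
mm tool [-45.4  55.2  28.2] turn [-0.065 -0.855 -0.141]
```

```bash
python3 -m pendant '[{"translation":[0,14,0],"twist":[-0.01,-0.08,-0.02],"grip":0.3},{"translation":[0,14,0],"twist":[-0.01,-0.11,-0.02],"grip":0.3},{"translation":[0,14,0],"twist":[-0.01,-0.11,-0.02],"grip":0.3},{"translation":[0,9,0],"twist":[-0.01,-0.11,-0.02],"grip":0.3},{"translation":[0,0,0],"twist":[-0.01,-0.11,-0.02],"grip":0.3},{"translation":[0,0,0],"twist":[-0.01,-0.11,-0.02],"grip":0.3},{"translation":[0,0,0],"twist":[0,-0.11,-0.02],"grip":0.3},{"translation":[0,0,0],"twist":[0,-0.11,0],"grip":0.3},{"translation":[0,0,0],"twist":[0,0,0],"grip":0.3},{"translation":[0,0,0],"twist":[0,0,0],"grip":0.3}]'
python3 go.py 0.4485 0.2015 0.182 93.2 40
```

```text
t: 14.3
tool_pos: [0.4318, 0.2321, 0.2266]
orientation: [-0.049, 2.269, -0.007]
force: [-1.3, -0.4, 0.1]
opening: 0.0603
t 14.3 pos [0.4318 0.2321 0.2266] q [ 0.819 -0.891  2.496 -0.723  0.985 -0.557] F [-1.3 -0.4  0.1] op 0.0603
mm tool [ 24.6 -30.2  41.1] turn [-0.031 -0.001  0.002]
```

```bash
cat > kin.py <<'E'
import numpy as np
from scipy.optimize import least_squares
from scipy.spatial.transform import Rotation as Ro
D=[([1.02561109,.131168177,1.48930409,0,1.52300892,-.08539546],[.26592866,.53719303,.21756965],[-.715757866,-3.05837111,.00282]),
([.156,-.169,1.794,-.004,1.523,-.965],[.4708,.1244,.2127],[-.699,-3.057,.01]),
([-.351,.431,1.525,0,1.182,-1.677],[.6234,-.1735,.011],[.383,3.115,-.001]),
([-.351,.315,1.463,0,1.355,-1.677],[.6244,-.174,.117],[.382,3.11,-.003]),
([-.799,.066,1.96,.001,1.119,-.825],[.3806,-.3175,.0104],[-2.191,-2.247,-.002]),
([.245,-.378,1.957,-.004,1.547,-1.231],[.3977,.1509,.2174],[.148,3.122,.001]),
([.819,-.891,2.496,-.723,.985,-.557],[.4318,.2321,.2266],[-.049,2.269,-.007])]
def fk(q,k,s=(1,-1)):
    Y=lambda a:Ro.from_euler('y',a).as_matrix(); Z=lambda a:Ro.from_euler('z',a).as_matrix()
    r0,z0,L1,e,L2,L3=k
    R=Z(q[0]); p=R@[r0,0,z0]; R=R@Y(q[1]); p=p+R@[0,0,L1]; R=R@Y(q[2]); p=p+R@[e,0,L2]; R=R@Z(s[0]*q[3])@Y(q[4]); p=p+R@[0,0,L3]; R=R@Z(-s[1]*q[5]*-1)
    return p,R
def fit(s):
    f=lambda k:np.concatenate([fk(q,k,s)[0]-p for q,p,o in D])
    r=least_squares(f,[.0,.4,.4,0,.4,.25]); return r.x,np.abs(r.fun).max()
S,(K,err)=min((((a,b),fit((a,b))) for a in(1,-1) for b in(1,-1)),key=lambda t:t[1][1])
# tool offset about z from data
offs=[(fk(q,K,S)[1].T@Ro.from_rotvec(o).as_matrix()) for q,p,o in D]
if __name__=='__main__':
    print(S,K.round(3),err)
    for s6 in(1,-1):
        S=(S[0],s6); print(s6,[Ro.from_matrix(fk(q,K,S)[1].T@Ro.from_rotvec(o).as_matrix()).as_rotvec().round(2).tolist() for q,p,o in D])
E
python3 kin.py
```

```text
(1, 1) [-0.005  0.26   0.334  0.035  0.557  0.31 ] 0.049286982057289014
1 [[0.0, -0.0, 1.57], [-0.0, 0.0, 1.57], [-0.0, 0.0, 1.57], [-0.0, 0.0, 1.57], [-0.0, -0.0, 1.57], [0.0, 0.0, 1.57], [0.0, -0.0, 1.57]]
-1 [[0.0, -0.0, 1.4], [0.0, 0.0, -0.36], [0.0, 0.0, -1.78], [0.0, 0.0, -1.78], [-0.0, 0.0, -0.08], [0.0, -0.0, -0.89], [0.0, -0.0, 0.46]]
```

```bash
python3 - <<'E'
s=open('kin.py').read()
s=s.replace("r=least_squares(f,[.0,.4,.4,0,.4,.25]); return r.x,np.abs(r.fun).max()","r=min((least_squares(f,[a,z,l,e,m,.3]) for a in(0,.1) for z in(.2,.45) for l in(.3,.5) for m in(.3,.5) for e in (-.05,.05)),key=lambda r:r.cost); return r.x,np.abs(r.fun).max()")
s=s.replace("    print(S,K.round(3),err)\n","    print(S,K.round(3),err)\n    print([((fk(q,K,S)[0]-p)*1000).round(0).tolist() for q,p,o in D])\n")
open('kin.py','w').write(s)
E
python3 kin.py | head -2
```

```text
(1, 1) [-0.005  0.26   0.334  0.035  0.557  0.31 ] 0.04928698206204482
[[42.0, -30.0, 2.0], [15.0, -49.0, 2.0], [-23.0, -46.0, 1.0], [-24.0, -46.0, 2.0], [-31.0, -41.0, -3.0], [23.0, -47.0, 4.0], [4.0, -16.0, -9.0]]
```

```bash
sed -i 's/r0,z0,L1,e,L2,L3=k/r0,z0,L1,e,L2,L3,y0=k/; s/R@\[r0,0,z0\]/R@[r0,y0,z0]/; s/\[a,z,l,e,m,.3\]/[a,z,l,e,m,.3,.05]/' kin.py; python3 kin.py | head -2
cat > plan.py <<'E'
from kin import *
lo=np.array([-2.96,-.89,.02,-1.34,0,-2.66]); hi=np.array([2.96,2.26,2.5,4.48,2.73,2.66])
def tgt(th,p0,rel=1.0,hinge=(.7165,.218),yaw=3.2,r=.214,h=.011):
    c,s=np.cos(th),np.sin(th); a=-r*c-h*s; zz=.125+r*s+h*c      # lid -x rotates up
    a=-r*c+h*s; f=np.array([np.cos(np.radians(yaw)),np.sin(np.radians(yaw)),0]); Y=np.array([-f[1],f[0],0])
    g=np.array([*hinge,0])+a*f+[0,0,zz]; p=np.radians(p0)+rel*th
    Z=f*np.cos(p)-np.array([0,0,1])*np.sin(p); R=np.c_[np.cross(Y,Z),Y,Z]; return g+.019*Z,R
def ik(P,R,q0):
    def f(q):
        p,M=fk(q,K,S); M=M@Ro.from_euler('z',np.pi/2).as_matrix(); return np.r_[(p-P)*10,Ro.from_matrix(R.T@M).as_rotvec()]
    return least_squares(f,np.clip(q0,lo+.01,hi-.01),bounds=(lo,hi))
if __name__=='__main__':
    for p0 in(20,30,40,50,60,70):
      for rel in(1,.5):
        q=np.array([.5,-.5,2.2,-.3,1,-.9]); o=[]
        for th in np.radians([0,20,40,60]):
            r=ik(*tgt(th,p0,rel),q); q=r.x; o.append((round(float(np.sqrt(2*r.cost)),3),q.round(2).tolist()))
        print(p0,rel,*o,sep='\n  ')
E
python3 plan.py
```

```text
(1, 1) [0.    0.318 0.369 0.062 0.553 0.378 0.051] 0.00032865944258224367
[[-0.0, -0.0, -0.0], [0.0, 0.0, 0.0], [-0.0, -0.0, -0.0], [0.0, -0.0, 0.0], [0.0, 0.0, -0.0], [0.0, -0.0, -0.0], [-0.0, -0.0, 0.0]]
20
  1
  (0.23, [0.69, -0.41, 2.5, -1.34, 0.65, 0.12])
  (0.0, [0.5, -0.64, 2.42, -0.59, 0.63, -0.78])
  (0.0, [0.36, -0.34, 1.95, -0.18, 1.03, -1.21])
  (0.0, [0.27, 0.1, 1.39, -0.04, 1.48, -1.35])
20
  0.5
  (0.23, [0.69, -0.41, 2.5, -1.34, 0.65, 0.12])
  (0.047, [0.58, -0.64, 2.5, -0.98, 0.58, -0.37])
  (0.0, [0.45, -0.58, 2.26, -0.48, 0.68, -0.92])
  (0.0, [0.36, -0.32, 1.92, -0.25, 0.88, -1.18])
30
  1
  (0.116, [0.67, -0.42, 2.5, -1.28, 0.63, 0.03])
  (0.0, [0.44, -0.55, 2.28, -0.35, 0.78, -1.01])
  (0.0, [0.33, -0.2, 1.79, -0.1, 1.22, -1.28])
  (0.0, [0.25, 0.26, 1.2, 0.0, 1.68, -1.37])
30
  0.5
  (0.116, [0.67, -0.42, 2.5, -1.28, 0.63, 0.03])
  (0.0, [0.5, -0.64, 2.42, -0.59, 0.63, -0.78])
  (0.0, [0.4, -0.47, 2.11, -0.29, 0.85, -1.1])
  (0.0, [0.33, -0.2, 1.75, -0.15, 1.08, -1.26])
40
  1
  (0.016, [0.53, -0.55, 2.5, -0.79, 0.53, -0.53])
  (0.0, [0.39, -0.42, 2.13, -0.21, 
[... 797 characters left out ...]
5, 1.29, -1.3])
  (0.0, [0.25, 0.28, 1.27, 0.03, 1.76, -1.37])
  (0.0, [0.21, 0.84, 0.51, 0.1, 2.31, -1.37])
60
  0.5
  (0.0, [0.41, -0.39, 2.24, -0.24, 0.81, -1.09])
  (0.0, [0.35, -0.27, 1.97, -0.11, 1.12, -1.24])
  (0.0, [0.3, -0.05, 1.62, -0.04, 1.4, -1.33])
  (0.0, [0.25, 0.26, 1.2, 0.0, 1.68, -1.37])
70
  1
  (0.0, [0.36, -0.25, 2.08, -0.12, 0.98, -1.21])
  (0.0, [0.29, 0.04, 1.64, 0.0, 1.46, -1.34])
  (0.0, [0.24, 0.45, 1.09, 0.07, 1.95, -1.38])
  (0.0, [0.2, 1.12, 0.14, 0.17, 2.57, -1.31])
70
  0.5
  (0.0, [0.36, -0.25, 2.08, -0.12, 0.98, -1.21])
  (0.0, [0.32, -0.12, 1.8, -0.05, 1.29, -1.3])
  (0.0, [0.27, 0.11, 1.45, 0.0, 1.58, -1.35])
  (0.0, [0.24, 0.44, 0.99, 0.03, 1.88, -1.38])
```

The kinematic model fits to 0.3 mm. The 40° approach pitch puts q2 and q3 at their limits, so I'm switching to 55°.

```bash
python3 -m pendant '[{"translation":[0,-4,3],"twist":[0,0.06,0],"grip":0.3},{"translation":[0,-8,6],"twist":[0,0.06,0],"grip":0.3},{"translation":[0,-8,6],"twist":[-0.02,0.06,0],"grip":0.3},{"translation":[0,-6,6],"twist":[-0.01,0.06,0],"grip":0.3},{"translation":[0,0,6],"twist":[0,0.02,0],"grip":0.3},{"translation":[0,0,0],"twist":[0,0,0],"grip":0.3},{"translation":[0,0,0],"twist":[0,0,0],"grip":0.3},{"translation":[0,0,0],"twist":[0,0,0],"grip":0.3},{"translation":[0,0,0],"twist":[0,0,0],"grip":0.3},{"translation":[0,0,0],"twist":[0,0,0],"grip":0.3}]'
python3 go.py 0.474 0.204 0.178 93.2 55
```

```text
t: 15.3
tool_pos: [0.4483, 0.1985, 0.2004]
orientation: [-0.063, 2.559, 0.025]
force: [-0.1, 0.3, -0.2]
opening: 0.0605
t 15.3 pos [0.4483 0.1985 0.2004] q [ 0.49  -0.749  2.34  -0.272  1.03  -1.052] F [-0.1  0.3 -0.2] op 0.0605
mm tool [-9.4  4.  33. ] turn [ 0.001 -0.029 -0.007]
```

Now I'll take a look at the handle and jaws from both views before closing in.

```bash
python3 -m pendant '[{"translation":[-5,2,8],"twist":[0,-0.014,0],"grip":0.3},{"translation":[-4,2,8],"twist":[0,-0.014,-0.007],"grip":0.3},{"translation":[0,0,8],"twist":[0,0,0],"grip":0.3},{"translation":[0,0,5],"twist":[0,0,0],"grip":0.3},{"translation":[0,0,0],"twist":[0,0,0],"grip":0.3},{"translation":[0,0,0],"twist":[0,0,0],"grip":0.3},{"translation":[0,0,0],"twist":[0,0,0],"grip":0.3},{"translation":[0,0,0],"twist":[0,0,0],"grip":0.3},{"translation":[0,0,0],"twist":[0,0,0],"grip":0.3},{"translation":[0,0,0],"twist":[0,0,0],"grip":0.3}]'
python3 go.py 0.514 0.2066 0.1204 93.2 55
python3 - <<'E'
from h import *
a,_,_=shot('top'); b,_,_=shot('side'); r=lambda q:cv2.resize(q,(400,400),interpolation=cv2.INTER_CUBIC)
cv2.imwrite('pics/s3.png',np.hstack([r(a[170:290,150:270]),r(b[120:240,240:360])])[:,:,::-1])
E
```

```text
t: 16.3
tool_pos: [0.4713, 0.2061, 0.1817]
orientation: [-0.077, 2.529, 0.026]
force: [0.9, 0.8, 0.3]
opening: 0.0604
t 16.3 pos [0.4713 0.2061 0.1817] q [ 0.486 -0.669  2.34  -0.299  0.924 -1.032] F [0.9 0.8 0.3] op 0.0604
mm tool [ 0.2 -2.2 74.7] turn [0.004 0.    0.004]
```

View pics/s3.png

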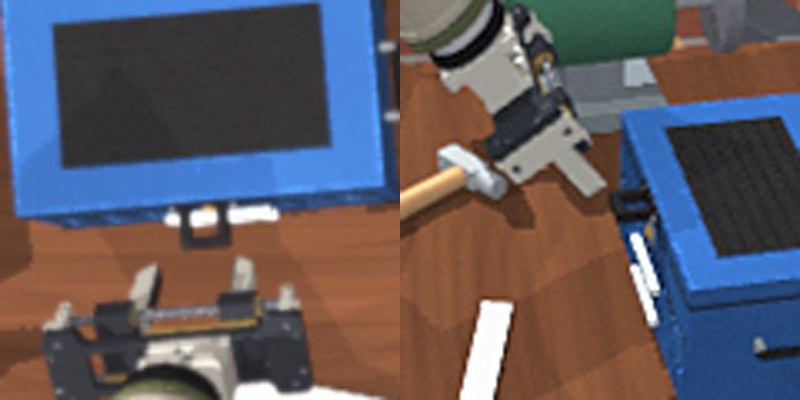

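On the left (top view) the handle spans x 180–229 px and the fingertips straddle it at 148 and 243 px, centred once I allow for parallax. On the right (side view) the fingers point at the handle at (630,203). Next I advance.

```bash
python3 -m pendant '[{"translation":[0,-2,6],"twist":[0,0,0],"grip":0.3},{"translation":[0,0,10],"twist":[0,0,0],"grip":0.3},{"translation":[0,0,12],"twist":[0,0,0],"grip":0.3},{"translation":[0,0,12],"twist":[0,0,0],"grip":0.3},{"translation":[0,0,10],"twist":[0,0,0],"grip":0.3},{"translation":[0,0,8],"twist":[0,0,0],"grip":0.3},{"translation":[0,0,5],"twist":[0,0,0],"grip":0.3},{"translation":[0,0,4],"twist":[0,0,0],"grip":0.3},{"translation":[0,0,0],"twist":[0,0,0],"grip":0.3},{"translation":[0,0,0],"twist":[0,0,0],"grip":0.3}]'
python3 go.py 0.514 0.2066 0.1204 93.2 55
```

```text
t: 17.4
tool_pos: [0.5125, 0.2057, 0.1204]
orientation: [-0.076, 2.531, 0.025]
force: [0.2, 0.3, -0.2]
opening: 0.0604
t 17.4 pos [0.5125 0.2057 0.1204] q [ 0.43  -0.453  2.319 -0.316  0.723 -1.023] F [ 0.2  0.3 -0.2] op 0.0604
mm tool [-1.3  0.9  0.9] turn [ 0.003 -0.002  0.003]
```

Aligned and not touching anything. Closing.

```bash
python3 -m pendant '[{"translation":[0,0,0],"twist":[0,0,0],"grip":0},{"translation":[0,0,0],"twist":[0,0,0],"grip":-0.1},{"translation":[0,0,0],"twist":[0,0,0],"grip":-0.2},{"translation":[0,0,0],"twist":[0,0,0],"grip":-1},{"translation":[0,0,0],"twist":[0,0,0],"grip":-1},{"translation":[0,0,0],"twist":[0,0,0],"grip":-1},{"translation":[0,0,0],"twist":[0,0,0],"grip":-1},{"translation":[0,0,0],"twist":[0,0,0],"grip":-1},{"translation":[0,0,0],"twist":[0,0,0],"grip":-1},{"translation":[0,0,0],"twist":[0,0,0],"grip":-1}]' 40
python3 go.py 0.514 0.2066 0.1204 93.2 55
python3 - <<'E'
from plan import *
P,R=tgt(0,55); P0,R0=P,R
# body-frame step for equal lid steps (rigid tool with lid)
for n in(20,24):
    d=np.radians(60)/n; P1,R1=tgt(d,55); print(n,'step mm',((R.T@(P1-P))*1000).round(2),'turn',Ro.from_matrix(R.T@R1).as_rotvec().round(4))
E
```

```text
t: 18.4
tool_pos: [0.5127, 0.2105, 0.1231]
orientation: [-0.078, 2.526, 0.038]
force: [3.7, 3.3, -4.1]
opening: 0.0393
t 18.4 pos [0.5127 0.2105 0.1231] q [ 0.434 -0.456  2.318 -0.31   0.719 -1.023] F [ 3.7  3.3 -4.1] op 0.0393
mm tool [ 0.6 -4.   2.8] turn [0.013 0.003 0.002]
20 step mm [-6.13 -0.   -8.69] turn [ 0.      0.0524 -0.    ]
24 step mm [-5.08 -0.   -7.26] turn [0.     0.0436 0.    ]
```

Gripped at 39 mm, which is the handle's width. Lifting along the arc.

```bash
cat > ang.py <<'E'
from plan import *
from plant import robot
s=robot.read_state(); R=Ro.from_rotvec(s['orientation']).as_matrix(); g=s['tool_pos']-.019*R[:,2]
f=np.array([np.cos(np.radians(3.2)),np.sin(np.radians(3.2)),0]); a=(g-[.7165,.218,0])@f; z=g[2]-.125
print('grasp pt',g.round(4),'radius',round(float(np.hypot(a,z)),4),'lid deg',round(np.degrees(np.arctan2(z,-a)-np.arctan2(.011,.214)),1),'tool pitch-55',round(np.degrees(np.arctan2(-R[2,2],R[:,2]@f))-55,1),'q',s['q'].round(2),'F',s['force'].round(1),'tau',s['wrist_torque'].round(2),'op',round(s['opening'],4),'t',s['t'])
E
python3 ang.py
python3 -m pendant '[{"translation":[-2,0,-3],"twist":[0,0.02,0],"grip":-1},{"translation":[-4,0,-5],"twist":[0,0.03,0],"grip":-1},{"translation":[-5,0,-7],"twist":[0,0.043,0],"grip":-1},{"translation":[-5,0,-7],"twist":[0,0.043,0],"grip":-1},{"translation":[-5,0,-7],"twist":[0,0.043,0],"grip":-1},{"translation":[-5,0,-7],"twist":[0,0.043,0],"grip":-1},{"translation":[-4,0,-5],"twist":[0,0.03,0],"grip":-1},{"translation":[-2,0,-3],"twist":[0,0.02,0],"grip":-1},{"translation":[0,0,0],"twist":[0,0,0],"grip":-1},{"translation":[0,0,0],"twist":[0,0,0],"grip":-1}]'
python3 ang.py
```

```text
grasp pt [0.5018 0.2097 0.1386] radius 0.2153 lid deg 0.7 tool pitch-55 -0.2 q [ 0.43 -0.46  2.32 -0.31  0.72 -1.02] F [ 3.7  3.3 -4.1] tau [0.15 0.31 0.09] op 0.0393 t 18.4
t: 19.4
tool_pos: [0.5196, 0.211, 0.1788]
orientation: [-0.088, 2.81, 0.031]
force: [0.1, 2.6, -2.1]
opening: 0.0395
grasp pt [0.5134 0.2104 0.1968] radius 0.2155 lid deg 16.5 tool pitch-55 16.1 q [ 0.35 -0.27  1.98 -0.09  1.11 -1.26] F [ 0.1  2.6 -2.1] tau [-0.08  0.13 -0.29] op 0.0395 t 19.4
```

```bash
python3 -m pendant '[{"translation":[-2,0,-3],"twist":[0,0.02,0],"grip":-1},{"translation":[-4,0,-5],"twist":[0,0.03,0],"grip":-1},{"translation":[-5,0,-7],"twist":[0,0.043,0],"grip":-1},{"translation":[-5,0,-7],"twist":[0,0.043,0],"grip":-1},{"translation":[-5,0,-7],"twist":[0,0.043,0],"grip":-1},{"translation":[-5,0,-7],"twist":[0,0.043,0],"grip":-1},{"translation":[-5,0,-7],"twist":[0,0.043,0],"grip":-1},{"translation":[-5,0,-7],"twist":[0,0.043,0],"grip":-1},{"translation":[-4,0,-5],"twist":[0,0.03,0],"grip":-1},{"translation":[-2,0,-3],"twist":[0,0.02,0],"grip":-1}]'
python3 ang.py
```

```text
t: 20.4
tool_pos: [0.5507, 0.2129, 0.2452]
orientation: [0.103, -3.102, -0.016]
force: [-0.6, 2.0, -0.3]
opening: 0.0399
grasp pt [0.5514 0.2127 0.2642] radius 0.216 lid deg 37.2 tool pitch-55 37.1 q [ 0.27  0.13  1.44  0.02  1.6  -1.37] F [-0.6  2.  -0.3] tau [-0.05 -0.27 -0.55] op 0.0399 t 20.4
```

```bash
python3 -m pendant '[{"translation":[-2,0,-3],"twist":[0,0.02,0],"grip":-1},{"translation":[-4,0,-5],"twist":[0,0.03,0],"grip":-1},{"translation":[-5,0,-7],"twist":[0,0.043,0],"grip":-1},{"translation":[-5,0,-7],"twist":[0,0.043,0],"grip":-1},{"translation":[-5,0,-7],"twist":[0,0.043,0],"grip":-1},{"translation":[-5,0,-7],"twist":[0,0.043,0],"grip":-1},{"translation":[-5,0,-7],"twist":[0,0.043,0],"grip":-1},{"translation":[-4,0,-5],"twist":[0,0.03,0],"grip":-1},{"translation":[-2,0,-3],"twist":[0,0.02,0],"grip":-1},{"translation":[0,0,0],"twist":[0,0,0],"grip":-1}]'
python3 ang.py
```

```text
t: 21.4
tool_pos: [0.5982, 0.2157, 0.293]
orientation: [0.092, -2.78, 0.002]
force: [-2.0, 1.1, 3.1]
opening: 0.0397
grasp pt [0.6048 0.216  0.3108] radius 0.2167 lid deg 56.1 tool pitch-55 55.6 q [ 0.23  0.59  0.83  0.08  2.07 -1.39] F [-2.   1.1  3.1] tau [ 0.1   0.28 -0.58] op 0.0397 t 21.4
```

```bash
python3 -m pendant '[{"translation":[-3,0,-4],"twist":[0,0.025,0],"grip":-1},{"translation":[-3,0,-5],"twist":[0,0.025,0],"grip":-1},{"translation":[-1,0,-2],"twist":[0,0.01,0],"grip":-1},{"translation":[0,0,0],"twist":[0,0,0],"grip":-1},{"translation":[0,0,0],"twist":[0,0,0],"grip":-1},{"translation":[0,0,0],"twist":[0,0,0],"grip":-1},{"translation":[0,0,0],"twist":[0,0,0],"grip":-1},{"translation":[0,0,0],"twist":[0,0,0],"grip":-1},{"translation":[0,0,0],"twist":[0,0,0],"grip":-1},{"translation":[0,0,0],"twist":[0,0,0],"grip":-1}]'
python3 ang.py
python3 - <<'E'
from h import *
a,d,i=shot('top'); b,e,k=shot('side'); cv2.imwrite('pics/s4.png',np.hstack([cv2.resize(a[140:320,140:440],(400,240)),cv2.resize(b[100:400,200:450],(400,480))[120:360]])[:,:,::-1])
# independent lid angle from side depth: lid top plane (blue) by SVD
W=cloud(e,k); h=cv2.cvtColor(b,cv2.COLOR_RGB2HSV).astype(int)
for n,(p,dd,ii) in{'top':(a,d,i),'side':(b,e,k)}.items():
    W=cloud(dd,ii); h=cv2.cvtColor(p,cv2.COLOR_RGB2HSV).astype(int)
    m=(h[...,0]>100)&(h[...,0]<125)&(h[...,1]>120)&(W[...,2]>.16)&(W[...,2]<.35)&(W[...,0]>.55)&(W[...,0]<.8)&(W[...,1]>.03)&(W[...,1]<.4)
    P=W[m]
    for _ in range(6):
        c=P.mean(0); v=np.linalg.svd(P-c,full_matrices=False)[2][2]; r=abs((P-c)@v); P=P[r<max(.006,np.percentile(r,85))]
    print(n,m.sum(),len(P),'normal',v.round(3),'tilt deg',np.degrees(np.arccos(abs(v[2]))).round(1))
    g=plane(np.argwhere(np.ones((480,640)))[:,::-1],.013,ii).reshape(480,640,3)
    m=(h[...,0]>=19)&(h[...,0]<=32)&(h[...,1]>105)&(h[...,2]>90)&(abs(g[...,0]-.38)<.05)&(abs(g[...,1]+.317)<.08)
    print(n,'stay',rect(g[m]))
E
```

```text
t: 22.4
tool_pos: [0.6089, 0.2163, 0.3002]
orientation: [0.09, -2.724, 0.006]
force: [-1.6, 0.7, -0.2]
opening: 0.0398
grasp pt [0.6165 0.2167 0.3176] radius 0.2169 lid deg 59.6 tool pitch-55 58.9 q [ 0.22  0.7   0.68  0.09  2.17 -1.38] F [-1.6  0.7 -0.2] tau [ 0.32 -0.19 -0.63] op 0.0398 t 22.4
top 789 579 normal [-0.845 -0.052 -0.532] tilt deg 57.9
top stay (array([ 379.7, -307.3]), array([ 12.1, 107.1]), 0.4)
side 581 325 normal [-0.852 -0.056 -0.521] tilt deg 58.6
side stay (array([ 381.5, -315. ]), array([ 15.8, 129.3]), 1.1)
```

View pics/s4.png

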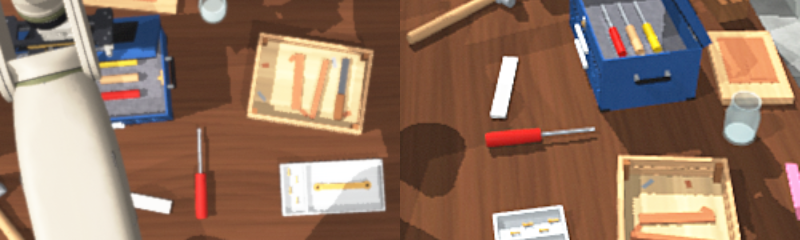

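The lid is open at about 59°: 58–59° by depth plane in both views and 59.6° by arm pose. The stay lies in the tray bay at left-panel (342,186), and the offcuts and loose tools are where they were. One more still second to confirm it is steady.

```bash
python3 -m pendant '[{"translation":[0,0,0],"twist":[0,0,0],"grip":-1},{"translation":[0,0,0],"twist":[0,0,0],"grip":-1},{"translation":[0,0,0],"twist":[0,0,0],"grip":-1},{"translation":[0,0,0],"twist":[0,0,0],"grip":-1},{"translation":[0,0,0],"twist":[0,0,0],"grip":-1},{"translation":[0,0,0],"twist":[0,0,0],"grip":-1},{"translation":[0,0,0],"twist":[0,0,0],"grip":-1},{"translation":[0,0,0],"twist":[0,0,0],"grip":-1},{"translation":[0,0,0],"twist":[0,0,0],"grip":-1},{"translation":[0,0,0],"twist":[0,0,0],"grip":-1}]'
python3 ang.py && python3 -c "
from plant import robot
print(abs(robot.read_state()['dq']).max()); print(robot.close_job())"
```

```text
t: 23.5
tool_pos: [0.6089, 0.2163, 0.3002]
orientation: [0.09, -2.723, 0.006]
force: [-0.3, 1.7, -1.5]
opening: 0.0399
grasp pt [0.6166 0.2167 0.3176] radius 0.2169 lid deg 59.7 tool pitch-55 58.9 q [ 0.22  0.7   0.68  0.09  2.17 -1.38] F [-0.3  1.7 -1.5] tau [ 0.35 -0.13 -0.54] op 0.0399 t 23.5
0.0017730922834900353
the job is handed in; nothing more can be done
None
```

The brass stay is in the tray's long bay, and the arm is holding the lid open at about 59°. I handed the job in at t = 23.5 s; no verdict came back.

- **Stay:** both views, taken right after release, put its middle at about (0.381, -0.315), roughly 2 mm from the bay centre. It lies flat and within about 2° of the tray's length.
- **Lid:** the arm's pose gives 59.7° and the depth planes from the two cameras give 57.9° and 58.6°. All three are inside 55–65°. The arm held still for the last second, and the fingers had the handle at 40 mm opening with 40 N grip.
- **Everything else:** in the last picture the three offcuts are still in the crate. The screwdriver and jar look untouched. I did not measure the loose items, and the mug and tin were outside that crop.
- **Disagreement:** in the final top view the stay measured 107 mm long with its middle at y = -0.307, against 129 mm and -0.315 from the side. I put this down to part of the stay being missed in the top-view mask, because the side reading had not changed since release.

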